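Feel for the proud specimen mount and set it flush

ROBOT

A 6-joint arm with a two-finger parallel gripper is mounted at the origin on a cart in front of the work surface, level with it; the furniture and walls round the work are solid. World frame = base frame: x ahead of the robot, y to its left, z up, the work surface at z = 0. Lengths are in m, angles in degrees, forces in N, time in s.
With the tool pointing down it reaches from about 0.375 to 0.9 m from the base axis. Payload 3.1 kg.
Tool frame: the origin (TCP) lies at the very end of the fingers, on their centre line; the grasp point (between the pads) lies 19 mm behind it; z points along the fingers, y is the line along which they close (so a half turn about z gives the same grasp; the last joint's range is limited). The gripper opens to 87 mm and grips with 3 to 60 N. Pads are 19 mm wide; open, the fingers measure 117 mm over their backs; the gripper's body (75 mm by 190 mm) begins 51 mm behind the grasp point.
Start: joints at [54.059, 30.224, 82.088, -0, 67.689, -10.227], TCP at [0.271, 0.563, 0.223] pointing down, gripper open.
Joint ranges: [-176.69, 176.69], [-43.24, 126.21], [12.49, 139.97], [-82, 262], [0, 151.66], [-163.58, 163.58]. Speed limits (degrees/s): [159.86, 159.86, 180, 180, 180, 180].

INTERFACE

Orientations are given as a 3x3 rotation matrix whose columns are the frame's x, y, z axes.
In Python, from rig import bot, imaging gives the robot as it stands.
- The arm moves only by the tool drive_tool, never from a script. Its argument "deltas" is text: rows parted by semicolons, each of 5 numbers parted by spaces: the finger opening in mm, from 0 to 87, then the shift along the world's x, y, z in mm, then the turn about the world's z in rad. In form: jaw dx dy dz twist; .... A call has 1 to 12 rows; each row is the pose to reach, as a shift and turn from the pose commanded when the call began; what a row does not reach only later rows make up. A row lasts 1/10 s, in which the tool goes at most 50 mm and 8.59 degrees, less where a joint would pass 70% of its speed; a pose out of reach is approached as far as the arm can. A call with a gripper value outside its range is refused whole. The fingers move at their own pace and stop on an object; the grip force is fixed at half the most. Time passes only in rows, so rows that repeat a pose let the fingers close. It gives the time, the measured TCP pose, the force, the opening and the grip force at its end, in the units of the state.
- bot.read_state(): the state, without advancing time (a new reading comes with each control period).
- imaging.capture(name): name is "scene" or "top"; returns the picture (384x512x3 uint8, red, green, blue); there is no depth.
- imaging.camera_model(name): a dict with "fx", "fy", "cx", "cy" (pixels), "dist" ([k1, k2, p1, p2, k3] as OpenCV has them; the pictures are not rectified), "T" (4x4, takes a point from camera to world coordinates). Camera axes: x right, y down, z forward; pixel columns grow to the right and rows downward; lengths in m; the calibration is good to about 2 mm. A picture is of the moment at which its call begins. camera_model takes no time and is no camera call.
- bot.hand_in(): hands the job in; it is judged then, once.
The state is a dict: "time_s": time; "joint_positions": joint angles; "qvel": joint speeds; "tau": joint torques, N m; "position": TCP position; "tcp_rot": TCP orientation; "force": force on the tool from outside, world axes, zero at the start; "moment": the same for the moment, N m; "opening": opening from 0.0 (shut) to 1.0 (fully open); "grasp_force": force on a finger pad.
Only numpy, scipy, OpenCV 4.12 (cv2) and the standard library are available. Lean on these libraries where they do the work, as an engineer would, in place of code of your own. Each camera call takes 0.05 s, during which the arm holds its last target. There are 200 camera calls.

TASK

Six resin-mounted specimens sit in the holder that is about to go under the microscope, and one of them stands a few millimetres proud and could strike the objective. Take the ring-nosed setting punch from its block, touch it lightly on the mounts one after another to feel how high each one stands, then press the proud mount gently down until it is level with the other five, without pushing those down. Then stand the punch back in its block.

Things in the scene. Friction and masses are not known exactly. Their poses are not given: they have to be found in the camera images.
- holder: specimen holder: bare steel plate 146 x 104 mm on four feet, its flat deck 36 mm above the bench; heavy, it does not move. Origin: centre of its underside; x along its 146 mm, y along its 104 mm, z up. Six round bores in two rows of three (pocket_1 to pocket_6), a black resin mount standing in each. The poses of the mounts themselves are not measured
- pocket_1 (a point): centre of a bore at the deck's height, at x -42, y -21 mm from the holder's origin. The mount in each bore is an upright cylinder of 30 mm diameter, centred in the bore, with a flat top and a small polished metal section (up to 10 mm across) in the middle of it
- pocket_2 (a point): centre of a bore at the deck's height, at x 0, y -21 mm. The tops of five mounts are level with one another to 0.3 mm and stand anywhere from 2 to 16 mm above the deck, another height each time; the sixth, in any of the bores, stands 3 to 4.5 mm higher than those
- pocket_3 (a point): centre of a bore at the deck's height, at x +42, y -21 mm. A spring screw at each bore holds its mount by friction alone: the mount does not yield to less than 14 N on its top, then slides straight down under little more and stays wherever it is left; nothing brings it up again. It can go 4 mm below the common level
- pocket_4 (a point): centre of a bore at the deck's height, at x -42, y +21 mm
- pocket_5 (a point): centre of a bore at the deck's height, at x 0, y +21 mm
- pocket_6 (a point): centre of a bore at the deck's height, at x +42, y +21 mm
- punch: setting punch, 110 mm long, about 120 g, upright in the block at the start. Origin: centre of the flat end of its nose when out; z up its axis. White ring nose, outer 24 and inner 16 mm diameter, 14 mm long (it sets on a mount's resin rim), sprung (see punch_grip). Above it a steel shank, 18 then 12 mm thick; black square handle 18 x 18 mm, flats across x and y, from 61 to 105 mm (grip it there)
- punch_grip (a point): centre of the punch's handle, 83 mm above its nose end. The nose is sprung: it can be pushed in by 4 mm along the punch's axis. It starts to yield at 2 N and is fully in at 7.6 N (1.4 N per mm); from there it pushes solidly. So a light touch gives a soft, readable force, and a mount moves only once the nose is fully in and its friction is overcome
- stand: plastic block for the punch, 64 x 64 mm, 34 mm high; it does not move. Origin: centre of its underside. The round blind hole in the middle of its top is 28 mm wide and 24 mm deep, with a 3 mm chamfer at the mouth; its floor, where the nose of the standing punch rests, is 10 mm above the bench
- tissue: flat packet of lens tissue, 100 x 85 x 14 mm, bystander; origin: centre of its underside
- blower: black rubber lens blower, 46 mm in diameter and 95 mm tall, bystander; origin: centre of its underside
- case: upright round objective case, 42 mm in diameter and 74 mm tall, bystander; origin: centre of its underside
- tweezers: steel tweezers lying flat, 125 x 12 x 10 mm, bystander; origin: centre of their underside

How it is judged:
By the outcome, as a careful person would: the job done as asked, in the order asked, and still so for the second after the job is handed in, with the robot touching nothing.
It also fails if it takes over 69 s, if anything falls off the work surface, if the arm or the gripper's body presses on something with over 40 N, if the wrist force passes 120 N, or if a joint passes its speed limit or range.

## Working session

There is one attempt and no reset: what is moved stays moved. The work goes in short steps, Python scripts to look and compute and a tool call to move; the robot and the scene stay as the last step left them, time stands still between calls to the robot, and variables do not carry over. Pictures are saved under pics/ and viewed, at most 10 in all, crops included, and the job is handed in when it is done.

Besides the shell and the picture viewer there is one more tool, called after "Request:" as a command line: name --argument value ..., lists and objects as JSON in quotes. drive_tool: Moves the arm, as the interface text tells. Its arguments: {"type":"object","properties":{"deltas":{"type":"string"}},"required":["deltas"]}

```bash
mkdir -p pics; ls; cat > h.py <<'E'
import numpy as np, cv2
from rig import bot, imaging
def K(m): return np.array([[m['fx'],0,m['cx']],[0,m['fy'],m['cy']],[0,0,1]])
def save(name,fn):
    im=imaging.capture(name); cv2.imwrite(fn,im[:,:,::-1]); return im
def ray(m,uv):
    p=cv2.undistortPoints(np.array([[uv]],float),K(m),np.array(m['dist']))[0,0]
    T=np.array(m['T']); return T[:3,3],T[:3,:3]@np.array([p[0],p[1],1])
def atz(m,uv,z):
    o,d=ray(m,uv); return o+d*(z-o[2])/d[2]
def proj(m,P):
    T=np.linalg.inv(np.array(m['T'])); P=np.array(P,float).reshape(-1,3)
    return cv2.projectPoints(P,cv2.Rodrigues(T[:3,:3])[0],T[:3,3],K(m),np.array(m['dist']))[0].reshape(-1,2)
def tri(ms,uvs):
    A=np.zeros((3,3));b=np.zeros(3)
    for m,uv in zip(ms,uvs):
        o,d=ray(m,uv); d=d/np.linalg.norm(d); Q=np.eye(3)-np.outer(d,d); A+=Q;b+=Q@o
    return np.linalg.solve(A,b)
E
python3 - <<'E'
from h import *
a=save('scene','pics/s0.png'); b=save('top','pics/t0.png')
for n in('scene','top'): print(imaging.camera_model(n))
s=bot.read_state();print(s)
E
```

```text
pics
{'fx': 445.46608315175246, 'fy': 445.46608315175246, 'cx': 251.83821967716375, 'cy': 199.31302495827268, 'dist': array([-0.16702203,  0.        ,  0.        ,  0.        ,  0.        ]), 'T': array([[ 0.80052722, -0.42818519,  0.41930133,  0.1064185 ],
       [-0.59928378, -0.57648702,  0.55544726, -0.66304247],
       [ 0.00388748, -0.69593114, -0.718098  ,  0.83479875],
       [ 0.        ,  0.        ,  0.        ,  1.        ]])}
{'fx': 386.1017358802899, 'fy': 386.1017358802899, 'cx': 258.2928103872675, 'cy': 190.8112227424617, 'dist': array([-0.08396848,  0.        ,  0.        ,  0.        ,  0.        ]), 'T': array([[ 1.32757704e-02, -9.95211604e-01,  9.68381008e-02,
         4.39232943e-01],
       [-9.99911717e-01, -1.31593295e-02,  1.84102065e-03,
        -9.95698636e-02],
       [-5.57880636e-04, -9.68539926e-02, -9.95298444e-01,
         1.05715243e+00],
       [ 0.00000000e+00,  0.00000000e+00,  0.00000000e+00,
         1.00000000e+00]])}
{'time_s': 0.1, 'joint_positions': array([ 5.40586684e+01,  3.02725297e+01,  8.21489390e+01, -7.71007279e-04,
        6.76892911e+01, -1.02278063e+01]), 'qvel': array([-0.01797477, -0.02044501, -0.10634187, -0.12286111,  0.02362265,
        0.01390614]), 'tau': array([-4.56544312e-04, -4.40984988e+01, -1.77150464e+01,  6.35049236e-02,
        5.34048560e-02, -1.58644468e-05]), 'position': array([0.27076   , 0.56257739, 0.22168198]), 'tcp_rot': array([[-9.00976662e-01,  4.33866097e-01, -1.12458017e-03],
       [ 4.33867428e-01,  9.00975350e-01, -1.57239932e-03],
       [ 3.31008255e-04, -1.90461380e-03, -9.99998131e-01]]), 'force': array([-0.09271615, -0.27030048,  0.28898117]), 'moment': array([ 0.01112147,  0.04547343, -0.00426816]), 'grasp_force': 0.0, 'opening': 1.0018145426246654}
```

View pics/s0.png

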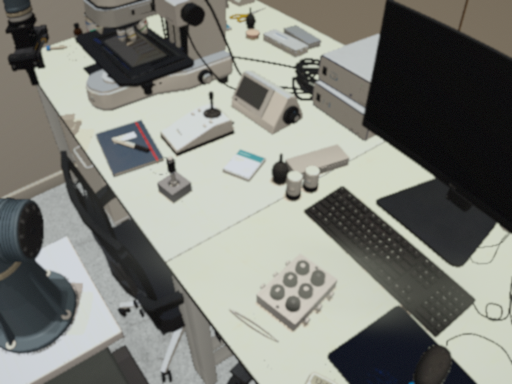

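View pics/t0.png

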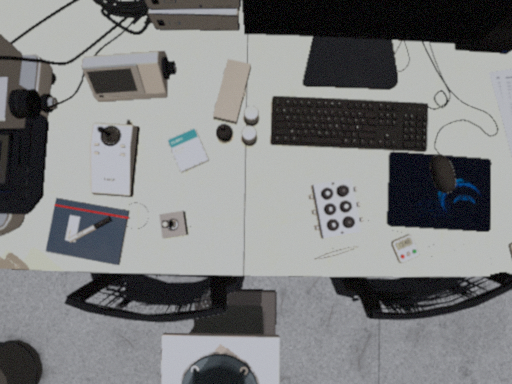

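Scene: stand with punch at about (174,185), handle top (171,160); holder at (297,290). Top: stand (173,224), holder (337,208). I'll enlarge those parts.

```bash
python3 - <<'E'
from h import *
a=cv2.imread('pics/s0.png');b=cv2.imread('pics/t0.png')
def c(im,x,y,w,h): return cv2.resize(im[y:y+h,x:x+w],(400,300),interpolation=cv2.INTER_CUBIC)
# scale 5 (80x60) for stand, holder scale 4 (100x75)
cv2.imwrite('pics/c.png',np.vstack([np.hstack([c(a,135,150,80,60),c(a,250,253,100,75)]),np.hstack([c(b,133,194,80,60),c(b,300,178,80,60)])]))
E
```

```text
(no output)
```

View pics/c.png

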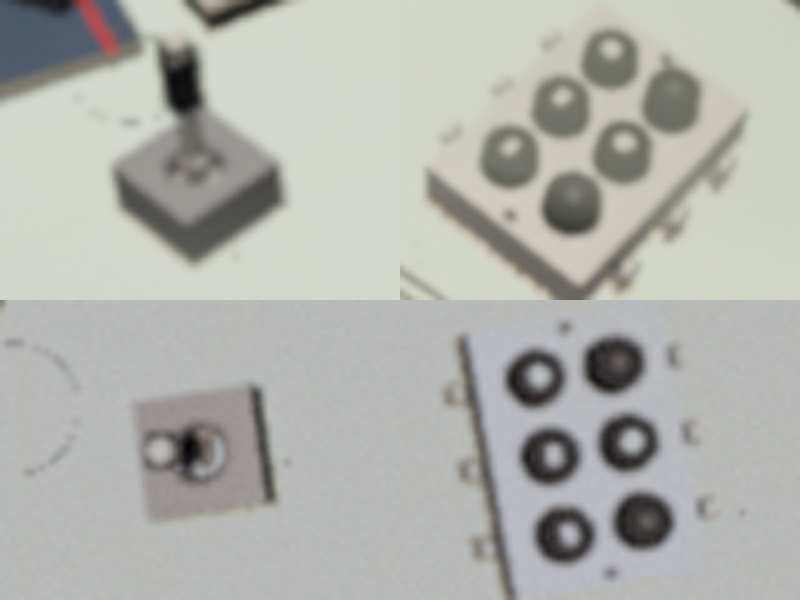

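```bash
cat > fit.py <<'E'
from h import *
from scipy.optimize import least_squares
S=imaging.camera_model('scene');T=imaging.camera_model('top')
sc=lambda L,ox,oy,k,bx,by:(np.array(L,float)-[ox,oy])/k+[bx,by]
ss=sc([(112,168),(195,108),(282,168),(188,225)],0,0,5,135,150)
st=sc([(135,403),(255,387),(270,502),(150,520)],0,300,5,133,194)
def sq(hx,hy): return np.array([(-hx,-hy),(hx,-hy),(hx,hy),(-hx,hy)])
def pose(p,xy,z):
    c,s=np.cos(p[2]),np.sin(p[2]); q=np.array(xy)@np.array([[c,s],[-s,c]])+p[:2]
    return np.c_[q,np.full(len(q),z)]
for n,m,uv in(('s',S,ss),('t',T,st)):
    P=np.array([atz(m,u,.034) for u in uv]); c=P.mean(0); print('stand',n,c.round(4),[np.linalg.norm(P[i]-P[i-1]).round(4) for i in range(4)],[np.degrees(np.arctan2(*(P[i]-P[i-1])[1::-1])).round(1) for i in range(4)])
cs,ct=ss.mean(0),st.mean(0); print('tri centre',tri([S,T],[cs,ct]).round(4))
# punch top
pt=tri([S,T],[(177/5+135,42/5+150),(160/5+133,(450-300)/5+194)]); print('punch top',pt.round(4))
# holder
hs=sc([(428,170),(583,280),(748,110),(605,5)],400,0,4,250,253)
P=np.array([atz(S,u,.036) for u in hs]);print('holder s',P.mean(0).round(4),[np.linalg.norm(P[i]-P[i-1]).round(4) for i in range(4)],[np.degrees(np.arctan2(*(P[i]-P[i-1])[1::-1])).round(1) for i in range(4)])
mt=sc([(535,378),(613,364),(550,455),(628,442),(565,534),(643,520)],400,300,5,300,178)
for z in (.038,.045,.052):
    P=np.array([atz(T,u,z) for u in mt]);print(z,'mounts',P.mean(0).round(4),np.linalg.norm(P[0]-P[4]).round(4),np.linalg.norm(P[0]-P[1]).round(4),P[:,:2].round(4).tolist())
    d=P[0]-P[4]; print(np.degrees(np.arctan2(d[1],d[0])))
E
python3 fit.py
```

```text
stand s [0.4457 0.1241 0.034 ] [np.float64(0.0616), np.float64(0.06), np.float64(0.0691), np.float64(0.0607)] [np.float64(100.6), np.float64(13.8), np.float64(-78.8), np.float64(-173.3)]
stand t [0.4458 0.1261 0.034 ] [np.float64(0.0626), np.float64(0.0648), np.float64(0.0615), np.float64(0.0646)] [np.float64(9.3), np.float64(-81.6), np.float64(-170.9), np.float64(99.5)]
tri centre [0.4462 0.1264 0.0314]
punch top [0.4476 0.1284 0.1154]
holder s [ 0.4963 -0.3108  0.036 ] [np.float64(0.1467), np.float64(0.1002), np.float64(0.1387), np.float64(0.1011)] [np.float64(-169.8), np.float64(-76.8), np.float64(9.8), np.float64(98.6)]
0.038 mounts [ 0.4961 -0.309   0.038 ] 0.084 0.0426 [[0.5334, -0.2803], [0.5414, -0.3221], [0.4925, -0.2882], [0.4999, -0.3299], [0.4509, -0.296], [0.4587, -0.3376]]
10.783496501936932
0.045 mounts [ 0.4957 -0.3076  0.045 ] 0.0834 0.0423 [[0.5327, -0.2791], [0.5407, -0.3206], [0.4922, -0.2869], [0.4995, -0.3283], [0.4508, -0.2947], [0.4585, -0.336]]
10.783496501936938
0.052 mounts [ 0.4953 -0.3061  0.052 ] 0.0828 0.042 [[0.5321, -0.2778], [0.54, -0.3191], [0.4918, -0.2856], [0.4991, -0.3267], [0.4507, -0.2933], [0.4584, -0.3343]]
10.783496501936908
```

Request:
drive_tool --deltas "87 15 -35 0 0.1; 87 30 -75 0 0.2; 87 46 -115 0 0.3; 87 62 -155 0 0.4; 87 78 -195 0 0.5; 87 95 -235 0 0.6; 87 112 -275 0 0.606; 87 130 -320 0 0.606; 87 146 -360 0 0.606; 87 162 -400 0 0.606; 87 176 -436 0 0.606; 87 176 -436 0 0.606"

```text
time_s: 1.3
position: [0.4494, 0.1233, 0.2225]
tcp_rot: [[-0.989, -0.151, 0.002], [-0.151, 0.989, -0.001], [-0.001, -0.002, -1.0]]
force: [-0.1, 0.4, 0.1]
opening: 0.995
grasp_force: 0.0
```

Request:
drive_tool --deltas "87 0 0 0 0; 87 0 0 -30 0; 87 0 0 -60 0; 87 0 0 -60 0; 87 0 0 -60 0"

```text
time_s: 1.8
position: [0.4463, 0.1282, 0.1625]
tcp_rot: [[-0.987, -0.158, -0.002], [-0.158, 0.987, 0.0], [0.002, 0.0, -1.0]]
force: [0.6, -0.8, -0.1]
opening: 0.999
grasp_force: 0.0
```

```bash
python3 - <<'E'
from h import *
print(bot.read_state()['position'])
a=save('scene','pics/s1.png');b=save('top','pics/t1.png')
def c(im,x,y,w,h): return cv2.resize(im[y:y+h,x:x+w,::-1],(400,400),interpolation=cv2.INTER_CUBIC)
cv2.imwrite('pics/c1.png',np.hstack([c(a,120,110,100,100),c(b,125,175,100,100)]))
E
```

```text
[0.44631015 0.12817661 0.16248666]
```

View pics/c1.png

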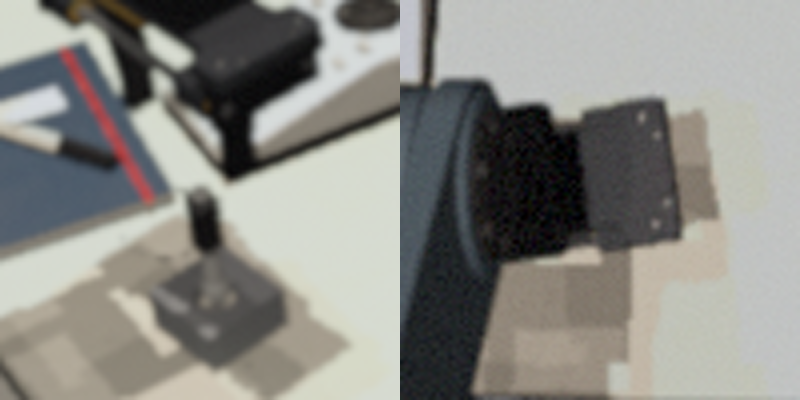

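The crop shows the open fingers straddling the punch (top at crop (202,190)), aligned with the stand. I'll descend and grip.

Request:
drive_tool --deltas "87 0 0 -30 0; 87 0 0 -60 0; 87 0 0 -88 0; 87 0 0 -88 0; 87 0 0 -88 0; 30 0 0 -88 0; 0 0 0 -88 0; 0 0 0 -88 0; 0 0 0 -88 0; 0 0 0 -88 0"

```text
time_s: 2.9
position: [0.4473, 0.1271, 0.0749]
tcp_rot: [[-0.988, -0.157, 0.001], [-0.157, 0.988, 0.0], [-0.001, -0.0, -1.0]]
force: [-0.7, 0.1, -0.1]
opening: 0.633
grasp_force: 0.0
```

```bash
python3 - <<'E'
from h import *
s=bot.read_state();print(s['opening']*87,s['grasp_force'],s['force'],s['position'],s['moment'])
E
```

```text
55.03865203030586 0.0 [-0.69071768  0.06377735 -0.07156492] [0.44730483 0.12708584 0.07490345] [0.0502463  0.04307297 0.04714528]
```

Request:
drive_tool --deltas "0 0 0 0 0; 0 0 0 0 0; 0 0 0 0 0; 0 0 0 0 0; 0 0 0 0 0; 0 0 0 0 0; 0 0 0 0 0; 0 0 0 0 0; 0 0 0 0 0; 0 0 0 0 0"

```text
time_s: 3.9
position: [0.447, 0.1271, 0.0745]
tcp_rot: [[-0.988, -0.157, -0.0], [-0.157, 0.988, 0.0], [0.0, 0.0, -1.0]]
force: [-0.9, 0.5, -1.0]
opening: 0.204
grasp_force: 30.0
```

Request:
drive_tool --deltas "0 0 0 10 0; 0 0 0 25 0; 0 0 0 45 0; 0 0 0 65 0; 0 0 -15 70 0; 0 0 -45 70 0; 0 0 -85 70 0; 0 1 -125 70 0; 0 1 -165 70 0; 0 1 -205 70 0; 0 2 -245 70 0; 0 2 -285 70 0"

```text
time_s: 5.1
position: [0.449, -0.1597, 0.1453]
tcp_rot: [[-0.988, -0.156, 0.001], [-0.156, 0.988, -0.0], [-0.001, -0.001, -1.0]]
force: [0.3, -0.0, -1.7]
opening: 0.204
grasp_force: 30.0
```

Request:
drive_tool --deltas "0 1 -40 0 0; 0 1 -75 0 0; 0 2 -105 0 0; 0 2 -125 0 0; 0 2 -135 0 0; 0 2 -138 0 0; 0 2 -138 0 0; 0 2 -138 0 0; 0 2 -138 0 0"

```text
time_s: 6.0
position: [0.451, -0.2944, 0.1445]
tcp_rot: [[-0.987, -0.158, -0.001], [-0.158, 0.987, 0.001], [0.001, 0.001, -1.0]]
force: [-0.3, 0.1, -0.9]
opening: 0.203
grasp_force: 30.0
```

```bash
python3 - <<'E'
from h import *
s=bot.read_state();print(s['position'],s['force'],s['opening'])
a=save('scene','pics/s2.png');b=save('top','pics/t2.png')
def c(im,x,y,w,h): return cv2.resize(im[y:y+h,x:x+w,::-1],(400,400),interpolation=cv2.INTER_CUBIC)
cv2.imwrite('pics/c2.png',np.hstack([c(a,240,220,100,100),c(b,290,160,100,100)]))
S=imaging.camera_model('scene');p=s['position']
for n,o in(('nose',[0,0,-.0645]),('tcp',[0,0,0])): print(n,(proj(S,p+o)[0]-[240,220])*4)
E
```

```text
[ 0.45100469 -0.29440752  0.14450725] [-0.28597301  0.08072863 -0.91675364] 0.20298740946944477
nose [150.65801314 245.49368731]
tcp [157.09782776 170.0014704 ]
```

View pics/c2.png

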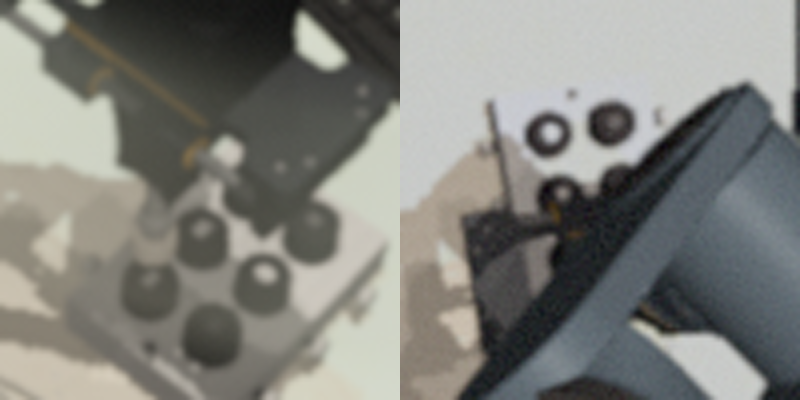

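```bash
python3 - <<'E'
from h import *
a=cv2.imread('pics/s2.png')[250:310,255:335]
a=cv2.resize(a,(800,600),interpolation=cv2.INTER_CUBIC)
a=cv2.convertScaleAbs(a,alpha=1.4)
cv2.imwrite('pics/z2.png',a)
S=imaging.camera_model('scene');p=np.array([.451,-.2944,.1445])
for z in(-.0645,-.0505,-.03,0,.0405): print(z,((proj(S,p+[0,0,z])[0]-[255,250])*10).round())
E
```

```text
-0.0645 [227. 314.]
-0.0505 [230. 275.]
-0.03 [235. 215.]
0 [243. 125.]
0.0405 [254.  -5.]
```

View pics/z2.png

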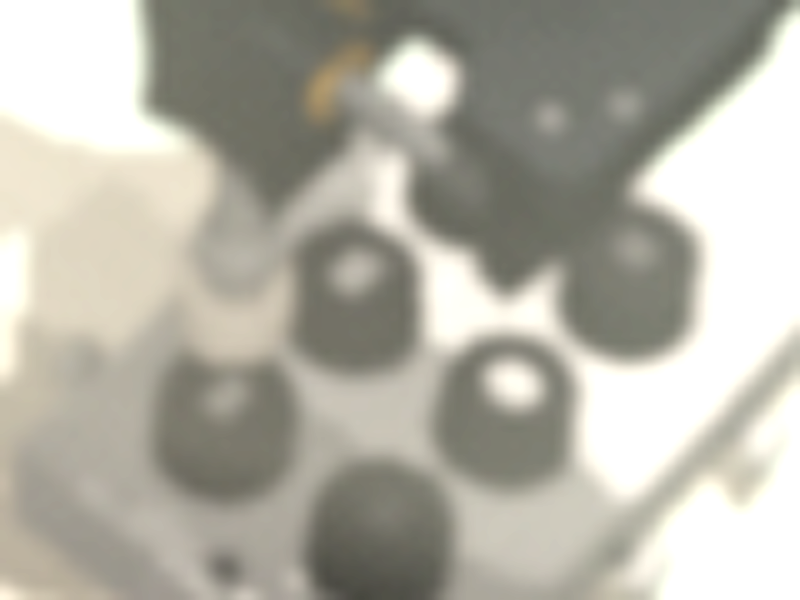

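Punch hangs upright, nose (crop 238,340) slightly right of mount at (228,395); mount tops look to be at z≈54 mm. Correct by about (-1,+1) mm and descend in steps.

Request:
drive_tool --deltas "0 -1 1 -5 0; 0 -1 1 -12 0; 0 -1 1 -18 0; 0 -1 1 -18 0; 0 -1 1 -18 0; 0 -1 1 -18 0"

```text
time_s: 6.7
position: [0.4502, -0.2951, 0.1266]
tcp_rot: [[-0.988, -0.156, 0.0], [-0.156, 0.988, -0.0], [-0.0, -0.0, -1.0]]
force: [-0.1, 0.1, -2.0]
opening: 0.205
grasp_force: 30.0
```

Request:
drive_tool --deltas "0 0 0 -1 0; 0 0 0 -2 0; 0 0 0 -2 0; 0 0 0 -2 0"

```text
time_s: 7.1
position: [0.4501, -0.2949, 0.1246]
tcp_rot: [[-0.988, -0.157, 0.0], [-0.157, 0.988, -0.0], [-0.0, -0.0, -1.0]]
force: [-0.9, 0.3, -1.8]
opening: 0.206
grasp_force: 30.0
```

Request:
drive_tool --deltas "0 0 0 -1 0; 0 0 0 -2 0; 0 0 0 -2 0; 0 0 0 -2 0"

```text
time_s: 7.5
position: [0.4501, -0.2948, 0.1225]
tcp_rot: [[-0.988, -0.157, -0.0], [-0.157, 0.988, 0.0], [0.0, 0.0, -1.0]]
force: [-0.3, 0.1, -0.3]
opening: 0.203
grasp_force: 30.0
```

Request:
drive_tool --deltas "0 0 1 -1 0; 0 0 1 -2 0; 0 0 1 -2 0; 0 0 1 -2 0"

```text
time_s: 7.9
position: [0.4501, -0.2939, 0.1205]
tcp_rot: [[-0.988, -0.157, -0.0], [-0.157, 0.988, 0.0], [0.0, 0.0, -1.0]]
force: [0.3, 0.2, -1.7]
opening: 0.205
grasp_force: 30.0
```

Request:
drive_tool --deltas "0 0 0 -1 0; 0 0 0 -1 0; 0 0 0 -1 0"

```text
time_s: 8.2
position: [0.4501, -0.2939, 0.1195]
tcp_rot: [[-0.988, -0.157, -0.0], [-0.157, 0.988, 0.0], [0.0, 0.0, -1.0]]
force: [-0.2, 0.8, -0.7]
opening: 0.212
grasp_force: 30.0
```

Request:
drive_tool --deltas "0 0 0 -1 0; 0 0 0 -1 0; 0 0 0 -1 0"

```text
time_s: 8.5
position: [0.4501, -0.2939, 0.1185]
tcp_rot: [[-0.988, -0.157, -0.0], [-0.157, 0.988, 0.0], [0.0, 0.0, -1.0]]
force: [-1.2, -0.4, -1.2]
opening: 0.204
grasp_force: 30.0
```

Request:
drive_tool --deltas "0 0 0 -1 0; 0 0 0 -1 0; 0 0 0 -1 0"

```text
time_s: 8.8
position: [0.4501, -0.2939, 0.1175]
tcp_rot: [[-0.988, -0.157, -0.0], [-0.157, 0.988, 0.0], [0.0, 0.0, -1.0]]
force: [0.1, 0.2, -1.9]
opening: 0.2
grasp_force: 30.0
```

Request:
drive_tool --deltas "0 0 0 -1 0; 0 0 0 -1 0; 0 0 0 -1 0"

```text
time_s: 9.1
position: [0.4501, -0.2939, 0.1165]
tcp_rot: [[-0.988, -0.157, -0.0], [-0.157, 0.988, 0.0], [0.0, 0.0, -1.0]]
force: [0.1, 0.2, -2.0]
opening: 0.2
grasp_force: 30.0
```

Request:
drive_tool --deltas "0 0 0 -1 0; 0 0 0 -1 0; 0 0 0 -1 0"

```text
time_s: 9.4
position: [0.4501, -0.2939, 0.1155]
tcp_rot: [[-0.988, -0.157, -0.0], [-0.157, 0.988, 0.0], [0.0, 0.0, -1.0]]
force: [-0.2, 0.1, -1.9]
opening: 0.206
grasp_force: 30.0
```

Request:
drive_tool --deltas "0 0 0 -1 0; 0 0 0 -1 0; 0 0 0 -1 0"

```text
time_s: 9.7
position: [0.4502, -0.2939, 0.1148]
tcp_rot: [[-0.988, -0.157, 0.0], [-0.157, 0.988, -0.0], [-0.0, -0.0, -1.0]]
force: [-0.2, 0.3, 1.2]
opening: 0.204
grasp_force: 30.0
```

Request:
drive_tool --deltas "0 0 0 -1 0; 0 0 0 -1 0; 0 0 0 -1 0"

```text
time_s: 10.0
position: [0.4502, -0.2939, 0.1137]
tcp_rot: [[-0.988, -0.157, 0.0], [-0.157, 0.988, -0.0], [-0.0, -0.0, -1.0]]
force: [0.1, -0.2, 2.5]
opening: 0.204
grasp_force: 30.0
```

Request:
drive_tool --deltas "0 0 0 -1 0; 0 0 0 -1 0; 0 0 0 -1 0"

```text
time_s: 10.3
position: [0.4502, -0.294, 0.1127]
tcp_rot: [[-0.988, -0.157, 0.0], [-0.157, 0.988, -0.0], [-0.0, -0.0, -1.0]]
force: [-0.5, 1.2, 4.2]
opening: 0.21
grasp_force: 30.0
```

Request:
drive_tool --deltas "0 0 0 5 0; 0 0 0 12 0; 0 20 4 12 0; 0 41 8 12 0; 0 41 8 12 0; 0 41 8 9 0; 0 41 8 6 0; 0 41 8 4 0; 0 41 8 4 0; 0 41 8 4 0; 0 41 8 4 0"

```text
time_s: 11.4
position: [0.491, -0.2861, 0.1166]
tcp_rot: [[-0.988, -0.156, 0.0], [-0.156, 0.988, -0.0], [-0.0, -0.0, -1.0]]
force: [-0.2, 1.3, -0.4]
opening: 0.204
grasp_force: 30.0
```

```bash
python3 - <<'E'
from h import *
s=bot.read_state();print(s['position'],s['force'],s['moment'])
E
```

```text
[ 0.49100967 -0.28607885  0.11661384] [-0.23189127  1.3007386  -0.40183755] [0.02268119 0.03053709 0.01610411]
```

No contact at +4; go down to the reference.

Request:
drive_tool --deltas "0 0 0 -1 0; 0 0 0 -2 0; 0 0 0 -3 0; 0 0 0 -3 0; 0 0 0 -3 0"

```text
time_s: 11.9
position: [0.4913, -0.2861, 0.1139]
tcp_rot: [[-0.988, -0.157, 0.0], [-0.157, 0.988, -0.001], [-0.0, -0.001, -1.0]]
force: [-0.5, -0.2, 3.9]
opening: 0.207
grasp_force: 30.0
```

Request:
drive_tool --deltas "0 0 0 -1 0; 0 0 0 -1 0; 0 0 0 -1 0; 0 0 0 -1 0"

```text
time_s: 12.3
position: [0.4913, -0.2861, 0.1128]
tcp_rot: [[-0.988, -0.157, 0.0], [-0.157, 0.988, -0.0], [-0.0, -0.0, -1.0]]
force: [-0.7, -0.8, 3.8]
opening: 0.207
grasp_force: 30.0
```

Request:
drive_tool --deltas "0 0 0 5 0; 0 0 0 12 0; 0 20 4 12 0; 0 41 8 12 0; 0 41 8 12 0; 0 41 8 9 0; 0 41 8 6 0; 0 41 8 4 0; 0 41 8 4 0; 0 41 8 4 0; 0 41 8 4 0"

```text
time_s: 13.4
position: [0.532, -0.2781, 0.1166]
tcp_rot: [[-0.988, -0.156, 0.0], [-0.156, 0.988, -0.0], [-0.0, -0.0, -1.0]]
force: [0.6, -0.2, -0.9]
opening: 0.204
grasp_force: 30.0
```

Request:
drive_tool --deltas "0 0 0 -1 0; 0 0 0 -2 0; 0 0 0 -3 0; 0 0 0 -4 0; 0 0 0 -4 0; 0 0 0 -4 0"

```text
time_s: 14.0
position: [0.5323, -0.2781, 0.113]
tcp_rot: [[-0.988, -0.157, 0.0], [-0.157, 0.988, -0.001], [-0.0, -0.001, -1.0]]
force: [-0.3, 0.6, 3.7]
opening: 0.201
grasp_force: 30.0
```

Request:
drive_tool --deltas "0 0 0 5 0; 0 0 0 12 0; 0 4 -20 12 0; 0 8 -41 12 0; 0 8 -41 12 0; 0 8 -41 9 0; 0 8 -41 6 0; 0 8 -41 4 0; 0 8 -41 4 0; 0 8 -41 4 0; 0 8 -41 4 0"

```text
time_s: 15.1
position: [0.5397, -0.318, 0.1168]
tcp_rot: [[-0.988, -0.157, -0.001], [-0.157, 0.988, 0.001], [0.001, 0.001, -1.0]]
force: [-1.1, 1.6, 4.9]
opening: 0.207
grasp_force: 30.0
```

B is proud. Touch D and F first, as the task orders.

Request:
drive_tool --deltas "0 0 0 5 0; 0 0 0 12 0; 0 -20 -4 12 0; 0 -41 -8 12 0; 0 -41 -8 12 0; 0 -41 -8 9 0; 0 -41 -8 6 0; 0 -41 -8 4 0; 0 -41 -8 1 0; 0 -41 -8 0 0; 0 -41 -8 0 0; 0 -41 -8 0 0"

```text
time_s: 16.3
position: [0.4993, -0.3269, 0.1165]
tcp_rot: [[-0.988, -0.157, 0.0], [-0.157, 0.988, -0.0], [-0.0, -0.0, -1.0]]
force: [-0.1, 0.2, -1.4]
opening: 0.205
grasp_force: 30.0
```

Request:
drive_tool --deltas "0 0 0 -1 0; 0 0 0 -2 0; 0 0 0 -3 0; 0 0 0 -4 0; 0 0 0 -4 0; 0 0 0 -4 0"

```text
time_s: 16.9
position: [0.4994, -0.3271, 0.113]
tcp_rot: [[-0.988, -0.157, 0.001], [-0.157, 0.988, -0.001], [-0.001, -0.001, -1.0]]
force: [-0.4, 1.1, 4.7]
opening: 0.205
grasp_force: 30.0
```

Request:
drive_tool --deltas "0 0 0 5 0; 0 0 0 12 0; 0 -20 -4 12 0; 0 -41 -8 12 0; 0 -41 -8 12 0; 0 -41 -8 9 0; 0 -41 -8 6 0; 0 -41 -8 4 0; 0 -41 -8 4 0; 0 -41 -8 4 0; 0 -41 -8 4 0"

```text
time_s: 18.0
position: [0.4584, -0.3348, 0.1165]
tcp_rot: [[-0.988, -0.157, 0.0], [-0.157, 0.988, -0.0], [-0.0, -0.0, -1.0]]
force: [0.0, -0.4, -0.8]
opening: 0.204
grasp_force: 30.0
```

Request:
drive_tool --deltas "0 0 0 -1 0; 0 0 0 -2 0; 0 0 0 -3 0; 0 0 0 -4 0; 0 0 0 -4 0; 0 0 0 -4 0"

```text
time_s: 18.6
position: [0.4584, -0.335, 0.113]
tcp_rot: [[-0.988, -0.157, 0.001], [-0.157, 0.988, -0.0], [-0.0, -0.001, -1.0]]
force: [-0.8, 0.9, 5.0]
opening: 0.207
grasp_force: 30.0
```

Request:
drive_tool --deltas "0 0 0 6 0; 0 0 0 13 0; 0 20 4 13 0; 0 41 8 13 0; 0 62 12 13 0; 0 82 16 13 0; 0 82 16 13 0; 0 82 16 9 0; 0 82 16 6 0; 0 82 16 4 0; 0 82 16 4 0; 0 82 16 4 0"

```text
time_s: 19.8
position: [0.5394, -0.3187, 0.117]
tcp_rot: [[-0.988, -0.156, -0.001], [-0.156, 0.988, 0.001], [0.001, 0.001, -1.0]]
force: [-1.5, 1.2, 4.3]
opening: 0.205
grasp_force: 30.0
```

Request:
drive_tool --deltas "0 0 0 -0.5 0; 0 0 0 -1 0; 0 0 0 -1.5 0; 0 0 0 -2 0; 0 0 0 -2 0; 0 0 0 -2 0"

```text
time_s: 20.4
position: [0.5395, -0.3187, 0.1155]
tcp_rot: [[-0.988, -0.157, -0.001], [-0.157, 0.988, 0.0], [0.001, 0.0, -1.0]]
force: [-3.6, 2.5, 9.4]
opening: 0.206
grasp_force: 30.0
```

Request:
drive_tool --deltas "0 0 0 -0.5 0; 0 0 0 -1 0; 0 0 0 -1 0; 0 0 0 -1 0"

```text
time_s: 20.8
position: [0.5395, -0.3187, 0.115]
tcp_rot: [[-0.988, -0.157, -0.001], [-0.157, 0.988, 0.0], [0.001, 0.0, -1.0]]
force: [-3.4, 2.9, 11.5]
opening: 0.204
grasp_force: 30.0
```

Request:
drive_tool --deltas "0 0 0 -0.5 0; 0 0 0 -1 0; 0 0 0 -1 0; 0 0 0 -1 0"

```text
time_s: 21.2
position: [0.5395, -0.3188, 0.1141]
tcp_rot: [[-0.988, -0.157, -0.001], [-0.157, 0.988, 0.0], [0.001, 0.0, -1.0]]
force: [-3.4, 2.8, 11.7]
opening: 0.205
grasp_force: 30.0
```

Request:
drive_tool --deltas "0 0 0 -0.5 0; 0 0 0 -1 0; 0 0 0 -1 0; 0 0 0 -1 0"

```text
time_s: 21.6
position: [0.5395, -0.3187, 0.1131]
tcp_rot: [[-0.988, -0.157, -0.001], [-0.157, 0.988, 0.0], [0.001, 0.0, -1.0]]
force: [-3.0, 3.2, 12.4]
opening: 0.204
grasp_force: 30.0
```

Request:
drive_tool --deltas "0 0 0 2 0; 0 0 0 5 0; 0 0 0 12 0; 0 -4 20 12 0; 0 -8 41 12 0; 0 -8 41 12 0; 0 -8 41 9 0; 0 -8 41 6 0; 0 -8 41 3 0; 0 -8 41 1 0; 0 -8 41 1 0; 0 -8 41 1 0"

```text
time_s: 22.8
position: [0.5327, -0.279, 0.1132]
tcp_rot: [[-0.988, -0.157, 0.001], [-0.157, 0.988, -0.002], [-0.001, -0.002, -1.0]]
force: [-0.2, -1.6, 3.6]
opening: 0.201
grasp_force: 30.0
```

Request:
drive_tool --deltas "0 0 0 5 0; 0 0 0 10 0; 0 4 -20 10 0; 0 8 -41 10 0; 0 8 -41 10 0; 0 8 -41 6 0; 0 8 -41 3 0; 0 8 -41 1 0; 0 8 -41 0 0; 0 8 -41 0 0; 0 8 -41 0 0"

```text
time_s: 23.9
position: [0.5396, -0.3178, 0.1134]
tcp_rot: [[-0.988, -0.157, -0.001], [-0.157, 0.988, 0.001], [0.001, 0.001, -1.0]]
force: [-1.8, 0.6, 6.8]
opening: 0.203
grasp_force: 30.0
```

Request:
drive_tool --deltas "0 0 0 -0.5 0; 0 0 0 -1 0; 0 0 0 -1.5 0; 0 0 0 -2 0; 0 0 0 -2.5 0; 0 0 0 -2.5 0; 0 0 0 -2.5 0"

```text
time_s: 24.6
position: [0.5397, -0.3179, 0.1121]
tcp_rot: [[-0.988, -0.157, -0.001], [-0.157, 0.988, 0.0], [0.001, 0.001, -1.0]]
force: [-4.3, 1.4, 11.8]
opening: 0.205
grasp_force: 30.0
```

Request:
drive_tool --deltas "0 0 0 2 0; 0 0 0 6 0; 0 0 0 6 0; 0 0 0 4 0; 0 0 0 3 0; 0 0 0 2.5 0; 0 0 0 2.5 0; 0 0 0 2.5 0"

```text
time_s: 25.4
position: [0.5404, -0.3185, 0.1128]
tcp_rot: [[-0.988, -0.156, 0.0], [-0.156, 0.988, 0.001], [-0.0, 0.001, -1.0]]
force: [-0.1, 2.5, 4.8]
opening: 0.204
grasp_force: 30.0
```

Request:
drive_tool --deltas "0 0 0 0 0; 0 0 0 0 0"

```text
time_s: 25.6
position: [0.5404, -0.3185, 0.1129]
tcp_rot: [[-0.988, -0.156, 0.0], [-0.156, 0.988, 0.001], [-0.0, 0.001, -1.0]]
force: [0.2, 2.4, 5.2]
opening: 0.204
grasp_force: 30.0
```

Request:
drive_tool --deltas "0 0 0 0 0"

```text
time_s: 25.7
position: [0.5404, -0.3185, 0.1129]
tcp_rot: [[-0.988, -0.156, 0.0], [-0.156, 0.988, 0.001], [-0.0, 0.001, -1.0]]
force: [-0.2, 2.1, 4.7]
opening: 0.204
grasp_force: 30.0
```

Request:
drive_tool --deltas "0 0 0 0 0"

```text
time_s: 25.8
position: [0.5404, -0.3185, 0.1129]
tcp_rot: [[-0.988, -0.156, 0.0], [-0.156, 0.988, 0.001], [-0.0, 0.001, -1.0]]
force: [1.5, 1.7, 5.0]
opening: 0.206
grasp_force: 30.0
```

Request:
drive_tool --deltas "0 0 0 0 0"

```text
time_s: 25.9
position: [0.5404, -0.3185, 0.1129]
tcp_rot: [[-0.988, -0.156, 0.0], [-0.156, 0.988, 0.001], [-0.0, 0.001, -1.0]]
force: [-0.2, 1.7, 5.4]
opening: 0.202
grasp_force: 30.0
```

Request:
drive_tool --deltas "0 0 0 0 0"

```text
time_s: 26.0
position: [0.5403, -0.3186, 0.1129]
tcp_rot: [[-0.988, -0.156, 0.0], [-0.156, 0.988, 0.001], [-0.0, 0.001, -1.0]]
force: [-0.5, 1.8, 5.5]
opening: 0.208
grasp_force: 30.0
```

Request:
drive_tool --deltas "0 0 0 0 0"

```text
time_s: 26.1
position: [0.5404, -0.3185, 0.1128]
tcp_rot: [[-0.988, -0.156, 0.0], [-0.156, 0.988, 0.001], [-0.0, 0.001, -1.0]]
force: [-0.6, 1.5, 5.8]
opening: 0.201
grasp_force: 30.0
```

Request:
drive_tool --deltas "0 0 0 5 0; 0 0 0 8 0; 0 -4 20 8 0; 0 -8 41 8 0; 0 -8 41 8 0; 0 -8 41 6 0; 0 -8 41 3 0; 0 -8 41 1 0; 0 -8 41 0 0; 0 -8 41 0 0; 0 -8 41 0 0; 0 -8 41 0 0"

```text
time_s: 27.3
position: [0.5327, -0.2789, 0.1132]
tcp_rot: [[-0.988, -0.157, 0.002], [-0.157, 0.988, -0.002], [-0.001, -0.002, -1.0]]
force: [-0.6, -2.1, 4.1]
opening: 0.206
grasp_force: 30.0
```

Request:
drive_tool --deltas "0 0 0 0 0"

```text
time_s: 27.4
position: [0.5328, -0.2789, 0.1131]
tcp_rot: [[-0.988, -0.157, 0.002], [-0.157, 0.988, -0.002], [-0.001, -0.002, -1.0]]
force: [0.2, -1.8, 4.0]
opening: 0.205
grasp_force: 30.0
```

Request:
drive_tool --deltas "0 0 0 0 0"

```text
time_s: 27.5
position: [0.5327, -0.2789, 0.113]
tcp_rot: [[-0.988, -0.157, 0.002], [-0.157, 0.988, -0.002], [-0.001, -0.002, -1.0]]
force: [0.3, -3.6, 3.5]
opening: 0.202
grasp_force: 30.0
```

Request:
drive_tool --deltas "0 0 0 0 0"

```text
time_s: 27.6
position: [0.5327, -0.2787, 0.1129]
tcp_rot: [[-0.988, -0.157, 0.001], [-0.157, 0.988, -0.002], [-0.001, -0.002, -1.0]]
force: [0.3, -3.0, 4.0]
opening: 0.205
grasp_force: 30.0
```

Request:
drive_tool --deltas "0 0 0 0 0"

```text
time_s: 27.7
position: [0.5326, -0.2783, 0.1128]
tcp_rot: [[-0.988, -0.156, 0.001], [-0.156, 0.988, -0.001], [-0.001, -0.001, -1.0]]
force: [1.1, -1.9, 4.7]
opening: 0.204
grasp_force: 30.0
```

Request:
drive_tool --deltas "0 0 0 0 0"

```text
time_s: 27.8
position: [0.5325, -0.2781, 0.1127]
tcp_rot: [[-0.988, -0.156, 0.001], [-0.156, 0.988, -0.001], [-0.001, -0.001, -1.0]]
force: [0.0, -3.0, 4.2]
opening: 0.202
grasp_force: 30.0
```

Request:
drive_tool --deltas "0 0 0 0 0"

```text
time_s: 27.9
position: [0.5325, -0.2781, 0.1127]
tcp_rot: [[-0.988, -0.157, 0.001], [-0.157, 0.988, -0.0], [-0.001, -0.001, -1.0]]
force: [1.1, -2.4, 4.7]
opening: 0.205
grasp_force: 30.0
```

Request:
drive_tool --deltas "0 0 0 5 0; 0 0 0 8 0; 0 4 -20 8 0; 0 8 -41 8 0; 0 8 -41 8 0; 0 8 -41 6 0; 0 8 -41 3 0; 0 8 -41 1 0; 0 8 -41 0 0; 0 8 -41 0 0; 0 8 -41 0 0"

```text
time_s: 29.0
position: [0.5391, -0.3172, 0.113]
tcp_rot: [[-0.988, -0.157, -0.002], [-0.157, 0.988, 0.002], [0.002, 0.003, -1.0]]
force: [-2.5, 3.1, 6.1]
opening: 0.203
grasp_force: 30.0
```

Request:
drive_tool --deltas "0 0 0 -0.6 0; 0 0 0 -1.2 0; 0 0 0 -1.8 0; 0 0 0 -2.4 0; 0 0 0 -3.1 0; 0 0 0 -3.1 0; 0 0 0 -3.1 0"

```text
time_s: 29.7
position: [0.5392, -0.3172, 0.1112]
tcp_rot: [[-0.988, -0.157, -0.002], [-0.157, 0.988, 0.002], [0.002, 0.002, -1.0]]
force: [-3.2, 3.1, 11.7]
opening: 0.204
grasp_force: 30.0
```

Request:
drive_tool --deltas "0 0 0 2 0; 0 0 0 6 0; 0 0 0 8 0; 0 0 0 8 0; 0 0 0 6 0; 0 0 0 4.5 0; 0 0 0 3.5 0; 0 0 0 3.1 0; 0 0 0 3.1 0; 0 0 0 3.1 0; 0 0 0 3.1 0"

```text
time_s: 30.8
position: [0.5404, -0.3191, 0.1129]
tcp_rot: [[-0.988, -0.157, 0.001], [-0.157, 0.988, -0.001], [-0.001, -0.001, -1.0]]
force: [0.7, 0.4, 4.0]
opening: 0.204
grasp_force: 30.0
```

Request:
drive_tool --deltas "0 0 0 0 0"

```text
time_s: 30.9
position: [0.5404, -0.3191, 0.1128]
tcp_rot: [[-0.988, -0.157, 0.001], [-0.157, 0.988, -0.001], [-0.001, -0.001, -1.0]]
force: [0.1, 1.5, 4.2]
opening: 0.201
grasp_force: 30.0
```

Request:
drive_tool --deltas "0 0 0 0 0"

```text
time_s: 31.0
position: [0.5404, -0.3191, 0.1128]
tcp_rot: [[-0.988, -0.157, 0.001], [-0.157, 0.988, -0.001], [-0.001, -0.001, -1.0]]
force: [0.6, 0.9, 4.6]
opening: 0.207
grasp_force: 30.0
```

Request:
drive_tool --deltas "0 0 0 0 0"

```text
time_s: 31.1
position: [0.5404, -0.3191, 0.1127]
tcp_rot: [[-0.988, -0.157, 0.001], [-0.157, 0.988, -0.001], [-0.001, -0.001, -1.0]]
force: [0.1, 0.3, 4.4]
opening: 0.203
grasp_force: 30.0
```

Request:
drive_tool --deltas "0 0 0 0 0"

```text
time_s: 31.2
position: [0.5404, -0.3191, 0.1127]
tcp_rot: [[-0.988, -0.156, 0.001], [-0.156, 0.988, -0.0], [-0.001, -0.001, -1.0]]
force: [0.7, 0.1, 4.3]
opening: 0.209
grasp_force: 30.0
```

Request:
drive_tool --deltas "0 0 0 0 0"

```text
time_s: 31.3
position: [0.5404, -0.3191, 0.1127]
tcp_rot: [[-0.988, -0.157, 0.001], [-0.157, 0.988, -0.0], [-0.001, -0.001, -1.0]]
force: [0.4, 0.2, 4.6]
opening: 0.206
grasp_force: 30.0
```

B now reads 4.35 N at the reference height, like A (4.3 N): level. Returning the punch.

Request:
drive_tool --deltas "0 0 0 5 0; 0 0 0 20 0; 0 0 0 35 0; 0 -4 20 35 0; 0 -12 55 35 0; 0 -20 95 35 0; 0 -28 135 35 0; 0 -36 175 35 0; 0 -45 215 35 0; 0 -53 255 35 0; 0 -62 295 35 0; 0 -70 335 35 0"

```text
time_s: 32.5
position: [0.4679, 0.0177, 0.1468]
tcp_rot: [[-0.988, -0.156, -0.004], [-0.156, 0.988, 0.0], [0.004, 0.001, -1.0]]
force: [1.0, 0.7, -2.1]
opening: 0.203
grasp_force: 30.0
```

Request:
drive_tool --deltas "0 -8 40 0 0; 0 -15 70 0 0; 0 -20 95 0 0; 0 -23 107 0 0; 0 -23 111 0 0; 0 -23 111 0 0; 0 -23 111 0 0; 0 -23 111 0 0"

```text
time_s: 33.3
position: [0.4476, 0.1261, 0.1475]
tcp_rot: [[-0.988, -0.155, -0.0], [-0.155, 0.988, -0.0], [0.0, -0.0, -1.0]]
force: [0.1, -0.3, -1.3]
opening: 0.203
grasp_force: 30.0
```

Request:
drive_tool --deltas "0 -0.5 0.5 -15 0; 0 -0.5 0.5 -30 0; 0 -0.5 0.5 -42 0; 0 -0.5 0.5 -48 0; 0 -0.5 0.5 -53 0; 0 -0.5 0.5 -58 0; 0 -0.5 0.5 -58 0"

```text
time_s: 34.0
position: [0.4466, 0.1274, 0.0892]
tcp_rot: [[-0.988, -0.156, -0.001], [-0.156, 0.988, -0.0], [0.001, 0.0, -1.0]]
force: [0.6, 0.4, -1.4]
opening: 0.204
grasp_force: 30.0
```

Request:
drive_tool --deltas "0 0 0 -4 0; 0 0 0 -8 0; 0 0 0 -11 0; 0 0 0 -14 0; 0 0 0 -14 0; 0 0 0 -14 0"

```text
time_s: 34.6
position: [0.4466, 0.1276, 0.0755]
tcp_rot: [[-0.988, -0.157, -0.0], [-0.157, 0.988, -0.0], [0.0, 0.0, -1.0]]
force: [-0.2, 1.0, -1.0]
opening: 0.203
grasp_force: 30.0
```

Request:
drive_tool --deltas "0 0 0 -1 0; 0 0 0 -1.3 0; 0 0 0 -1.3 0; 0 0 0 -1.3 0; 0 0 0 -1.3 0"

```text
time_s: 35.1
position: [0.4468, 0.1276, 0.0744]
tcp_rot: [[-0.988, -0.157, 0.001], [-0.157, 0.988, 0.0], [-0.001, -0.0, -1.0]]
force: [0.0, -0.4, 1.5]
opening: 0.204
grasp_force: 30.0
```

Request:
drive_tool --deltas "22 0 0 0 0; 26 0 0 0 0; 35 0 0 0 0; 50 0 0 0 0; 70 0 0 0 0; 87 0 0 0 0; 87 0 0 0 0; 87 0 0 0 0; 87 0 0 0 0; 87 0 0 0 0; 87 0 0 0 0; 87 0 0 0 0"

```text
time_s: 36.3
position: [0.4466, 0.1276, 0.0742]
tcp_rot: [[-0.988, -0.157, -0.0], [-0.157, 0.988, -0.0], [0.0, -0.0, -1.0]]
force: [-0.1, -0.1, -1.5]
opening: 0.992
grasp_force: 0.0
```

Request:
drive_tool --deltas "87 0 0 15 0; 87 0 0 40 0; 87 0 0 70 0; 87 0 0 100 0; 87 0 0 130 0; 87 0 40 140 0; 87 0 80 140 0; 87 0 120 140 0; 87 0 160 140 0; 87 0 200 140 0; 87 0 200 140 0; 87 0 200 140 0"

```text
time_s: 37.5
position: [0.4459, 0.328, 0.2138]
tcp_rot: [[-0.987, -0.159, -0.001], [-0.159, 0.987, -0.001], [0.001, -0.001, -1.0]]
force: [0.3, -0.8, -0.3]
opening: 1.001
grasp_force: 0.0
```

```bash
python3 - <<'E'
from h import *
s=bot.read_state();print(s['position'],s['force'])
a=save('scene','pics/s3.png');b=save('top','pics/t3.png')
def c(im,x,y): return cv2.resize(im[y:y+60,x:x+80,::-1],(400,300),interpolation=cv2.INTER_CUBIC)
cv2.imwrite('pics/c3.png',np.vstack([np.hstack([c(a,135,150),c(a,258,253)]),np.hstack([c(b,133,194),c(b,300,178)])]))
E
```

```text
[0.4459351  0.32795946 0.21384174] [ 0.25313983 -0.77296964 -0.26581805]
```

View pics/c3.png

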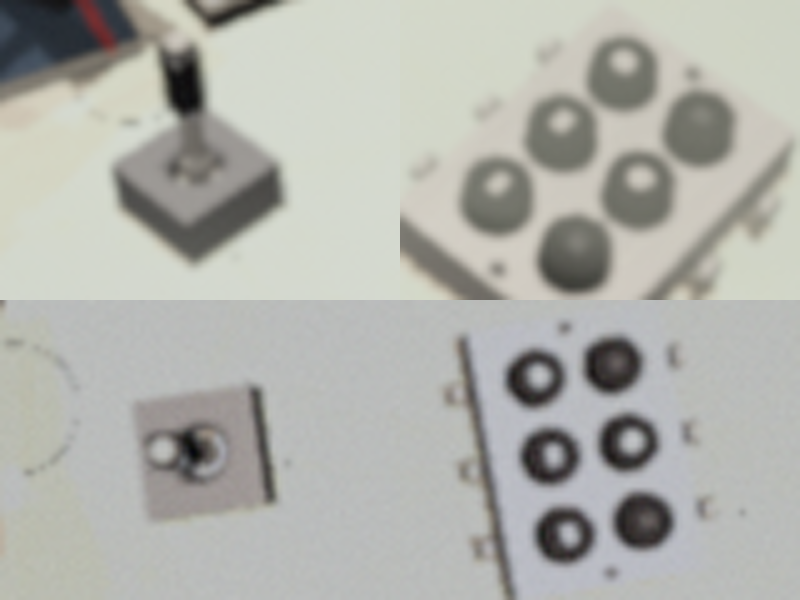

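The punch stands upright in its block (crop 180,80), and the mounts look even with the arm clear of everything.

```bash
python3 -c "
from rig import bot
print(bot.hand_in())"
```

```text
the job is handed in; nothing more can be done
None
```

I touched all six mounts, pressed the proud one down until its touch force matched the others (level to about 0.3 mm by my readings), stood the punch back in its block and handed the job in at about 37.6 s.

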